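Wedge the dovetail lid home on the washer box

ROBOT

A 7-joint arm with a two-finger parallel gripper is mounted at the origin on the work surface. World frame = base frame: x ahead of the robot, y to its left, z up, the work surface at z = 0. Lengths are in m, angles in rad, forces in N, time in s.
With the tool pointing down it reaches from about 0.35 to 0.9 m from the base axis. Payload 8.1 kg.
Tool frame: the origin (TCP) lies between the finger pads; the fingertips stand 17 mm ahead of it and the grasp point (between the pads) lies 2 mm behind it; z points along the fingers, y is the direction in which the jaws open and shut (so a half turn about z gives the same grasp; the last joint's range is limited). The gripper opens to 92 mm and grips with 3 to 60 N. Pads are 19 mm wide; open, the fingers measure 130 mm over their backs; the gripper's body (75 mm by 190 mm) begins 47 mm behind the grasp point.
Start: joints at [1.207, 0.434, 0.025, 1.573, -0.012, 1.134, -0.075], TCP at [0.161, -0.604, 0.244] pointing down, gripper open.
Joint ranges: [-2.62, 2.62], [-0.44, 2.09], [-1.27, 1.32], [0.08, 2.57], [-1.32, 4.46], [0.12, 2], [-2.74, 2.74]. Speed limits (rad/s): [2.22, 2.22, 3.01, 3.01, 3.14, 3.14, 3.14].

INTERFACE

Orientations are given as a rotation vector (axis times angle).
In Python, from cell import arm gives the robot as it stands. The module is installed in compiled form; this text tells all that it offers.
- The arm moves only by the shell command python3 -m crank 'ROWS' [FORCE]. ROWS is JSON, a list of rows, each a list of 5 numbers: the opening, from 0 (shut) to 1 (fully open), then the shift along the world's x, y, z normalised to -1 to 1, where 1 is 40 cm, then the turn about the world's z normalised to -1 to 1, where 1 is 60 degrees. In form: [[fingers, tx, ty, tz, twist], ...]. A call has exactly 8 rows; each row shifts and turns the commanded pose from where the row before left it; what a row does not reach is not made up. A row lasts 1/12 s, in which the tool goes at most 41.7 mm and 7.16 degrees, less where a joint would pass 70% of its speed; a pose out of reach is approached as far as the arm can. A call with a number of a shift or a turn outside -1 to 1 is refused whole. A call with a gripper value outside its range is refused whole. The fingers move at their own pace and stop on an object; FORCE is the grip in N (left out, the last holds). Time passes only in rows, so rows that do not move let the fingers close, or fill a call up. It gives the time, the measured TCP pose, the force and the opening at its end, in the units of the state.
- arm.observe(): the state, without advancing time (a new reading comes with each control period).
- arm.get_image(name): name is "side" or "top" or "wrist"; returns the picture (480x640x3 uint8, red, green, blue); there is no depth.
- arm.get_calibration(name): a dict with "intrinsics" (3x3 intrinsics, pixels), "extrinsics" (4x4, takes a point from camera to world coordinates). Camera axes: x right, y down, z forward; pixel columns grow to the right and rows downward; lengths in m; the calibration is good to about 2 mm. A picture is of the moment at which its call begins: read the wrist's pose just before it. get_calibration takes no time and is no camera call; for the wrist camera it gives the pose at the moment of the call.
- arm.sign_off(): hands the job in, once; it reports no verdict.
The state is a dict: "clock": time; "joints": joint angles; "dq": joint speeds; "joint_efforts": joint torques, N m; "position": TCP position; "ee_rot": TCP orientation; "force": force on the tool from outside, world axes, zero at the start; "ft_torque": the same for the moment, N m; "width": opening from 0.0 (shut) to 1.0 (fully open).
Only numpy, scipy, OpenCV 4.12 (cv2) and the standard library are available. Lean on these libraries where they do the work, as an engineer would, in place of code of your own. Each camera call takes 0.05 s, during which the arm holds its last target.

TASK

Close the pale wooden washer box: pick up the lid with the magenta grip, lay it on the open mouth end of the box with its narrow end leading, and slide it along the tapered dovetail way, pushing firmly until it wedges tight with its ends flush with the ends of the way. Let go of it and leave the lid with the grey grip where it lies; that one belongs to another box.

Things in the scene. Friction and masses are not known exactly. Their poses are not given: they have to be found in the camera images.
- magenta_lid: lid to use, loose on the counter: pale wood plate 10 mm thick, 100 long, magenta bar grip on top. Origin: centre of underside; x to its narrow end, which leads; z up. Underside 90 mm wide at the trailing end, 66 at the narrow end; long edges lean in 20 degrees (dovetail). Grip in the middle: 16 mm along x, 50 along y, from 10 to 44 mm above the underside: pinch its 16 mm, fingers closing along x
- box: pale wood washer box fixed to the counter, 170 x 130 mm, open well. Origin: on the counter under the lid's home place; x along the way, towards home. Way floor 45 mm up. Two undercut rails (magenta stripes, 12 mm above the floor) run from the wide mouth at x = -50 mm to x = +50; between them fits the lid's outline. Before the mouth the floor goes on as a bare ledge to x = -120
- home (a point): where the lid's origin lies when wedged home, on the way floor; axes as the box. Lay the lid flat on the ledge, origin near x = -105 mm: clear of the rails, 12 mm to spare a side at the mouth. Slide it to +x: under 2 N until it wedges at x = 0, a few mm either way. Held loosely or pushed at the grip it centres itself. A push of 8 to 12 N sets it tight; it stays when let go
- grey_lid: lid of another box, to be left alone, loose on the counter: same shape and length, 12 mm wider, grey bar grip. Origin: centre of underside; x to its narrow end
There are look-alikes about, which are no part of the job. Leave any orange look-alike of the box alone.

How it is judged:
On the way:
1. the magenta-gripped lid, lying in the way within 10 mm of home, is pushed until the way pushes back with over 4 N (x of magenta_lid in the frame of home between -0.01 and 0.012 m and z of magenta_lid in the frame of home below 0.005 m and horizontal distance between magenta_lid and home below 0.015 m and contact force between magenta_lid and box above 4 N), for 0.05 s.
At the end, for the whole second after the job is handed in: The lid with the magenta grip rests in the way within about 10 mm of home along it (ends flush with the ends of the way), down on the way's floor to 5 mm, in line to 10 degrees and at rest, after having been pushed tight (over 4 N on the way); the grey-gripped lid is within 30 mm of where it lay (x of magenta_lid in the frame of home between -0.01 and 0.012 m and horizontal distance between magenta_lid and home below 0.015 m and z of magenta_lid in the frame of home between -0.005 and 0.005 m and angle between the x axis of magenta_lid and the x axis of home, either way round below 0.175 rad and angle between magenta_lid's own z axis and vertical below 0.1 rad and linear speed of magenta_lid below 0.01 m/s and distance of grey_lid from where it was at the start of the episode below 0.03 m); the robot touches nothing.
It fails at once if the lid with the grey grip is carried or knocked more than 30 mm away (distance of grey_lid from where it was at the start of the episode above 0.03 m).
It also fails if it takes over 45 s, if anything falls off the work surface, if the arm or the gripper's body presses on something with over 40 N, if the wrist force passes 120 N, or if a joint passes its speed limit or range.

## Working session

There is one attempt and no reset: what is moved stays moved. The work goes in short steps, Python scripts to look and compute and a shell command to move; the robot and the scene stay as the last step left them, time stands still between calls to the robot, and variables do not carry over. Pictures are saved under pics/ and viewed, and the job is handed in when it is done.

```bash
mkdir -p pics
python3 - <<'E'
from cell import arm
import cv2
s=arm.observe();print(s)
for n in("side","top","wrist"):
    c=arm.get_calibration(n);print(n,c)
    cv2.imwrite(f"pics/{n}0.png",arm.get_image(n)[:,:,::-1])
E
```

```text
{'clock': 0.0, 'joints': array([ 1.20738898,  0.43522264,  0.02497507,  1.57411924, -0.01158917,
        1.13399544, -0.07513149]), 'dq': array([ 0.00092301, -0.00059861, -0.00212595, -0.00011859,  0.00026795,
        0.00026031, -0.00153184]), 'joint_efforts': array([-5.39744578e-04, -6.67842722e+01,  9.84083824e-01, -3.14460039e+01,
       -6.08883868e-02,  4.29487566e-02,  1.55081361e-04]), 'position': array([ 0.16097621, -0.60339962,  0.24293663]), 'ee_rot': array([-3.11339376e+00, -4.08158590e-01,  5.67306741e-04]), 'force': array([0.32462644, 0.09034479, 0.13453376]), 'ft_torque': array([ 0.04742493, -0.03741008, -0.009596  ]), 'width': 1.0013927708015855}
side {'intrinsics': array([[562.43768797,   0.        , 315.72025374],
       [  0.        , 562.43768797, 240.5757351 ],
       [  0.        ,   0.        ,   1.        ]]), 'extrinsics': array([[-0.98206684, -0.1071436 ,  0.15512887,  0.19284346],
       [-0.18791163,  0.62302245, -0.75929721,  1.15704676],
       [-0.01529493, -0.77483113, -0.63198322,  0.93755714],
       [ 0.        ,  0.        ,  0.        ,  1.       
[... 271 characters left out ...]
703,  0.01486496,  0.01746122,  0.09479825],
       [-0.01867905, -0.08617079, -0.99610526,  1.24514224],
       [ 0.        ,  0.        ,  0.        ,  1.        ]])}
wrist {'intrinsics': array([[332.58003676,   0.        , 323.50210161],
       [  0.        , 332.58003676, 243.85771964],
       [  0.        ,   0.        ,   1.        ]]), 'extrinsics': array([[ 2.57649685e-01, -9.36935431e-01, -2.36153842e-01,
         2.23915843e-01],
       [-9.66238397e-01, -2.49835866e-01, -6.29714239e-02,
        -5.85838121e-01],
       [ 4.58485548e-07,  2.44405478e-01, -9.69673121e-01,
         3.84510419e-01],
       [ 0.00000000e+00,  0.00000000e+00,  0.00000000e+00,
         1.00000000e+00]])}
```

View pics/top0.png

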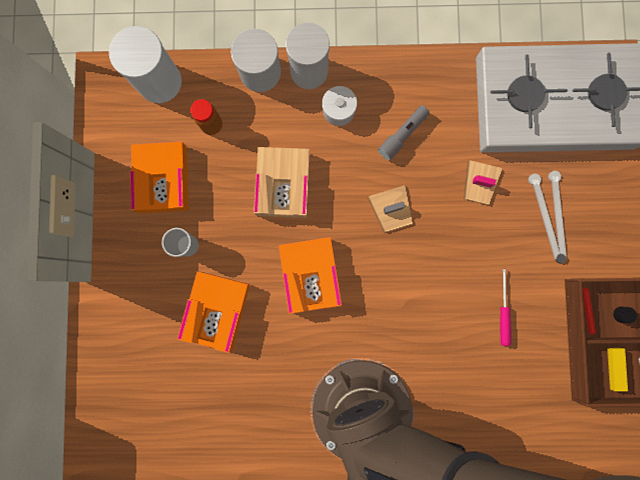

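View pics/side0.png

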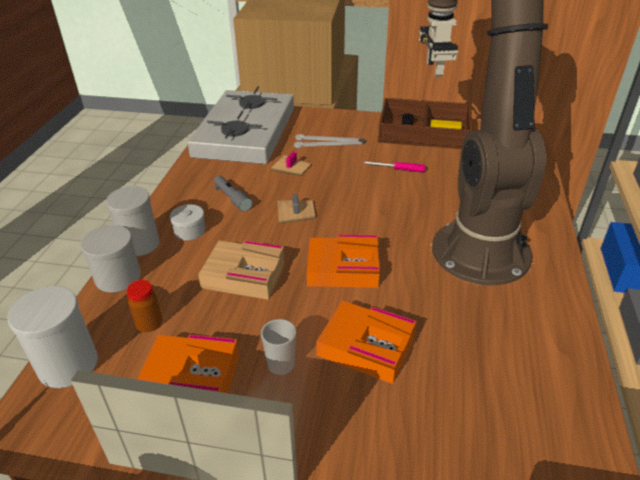

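View pics/wrist0.png

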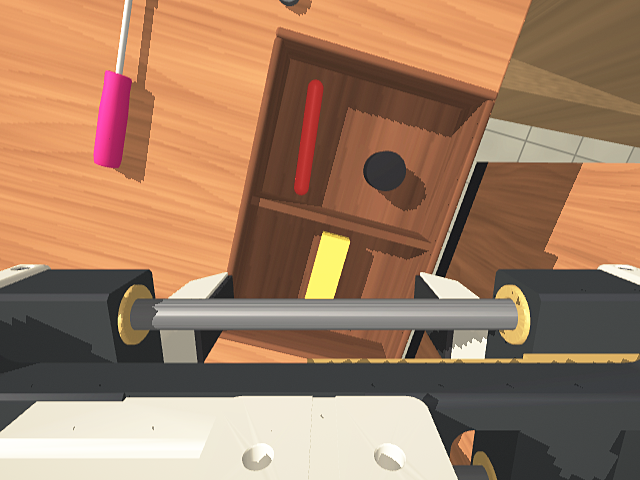

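Candidates (top view): the lid with magenta grip at (484,182), the grey-gripped lid at (392,209), and a magenta screwdriver at (505,325). The boxes are pale at (282,182) and orange at (157,175), (311,275) and (213,312). I choose the lid at (484,182) and the pale box at (282,182). Next is a close crop.

Run:
```python
import cv2,numpy as np
a=cv2.imread("pics/top0.png")
l=cv2.resize(a[150:220,440:520],None,fx=5,fy=5,interpolation=cv2.INTER_CUBIC)
b=cv2.resize(a[140:225,245:320],None,fx=5,fy=5,interpolation=cv2.INTER_CUBIC)
H=max(l.shape[0],b.shape[0])
p=lambda i:cv2.copyMakeBorder(i,0,H-i.shape[0],0,0,cv2.BORDER_CONSTANT)
cv2.imwrite("pics/crop0.png",np.hstack([p(l),p(b)]))
```

```text
(no output)
```

View pics/crop0.png

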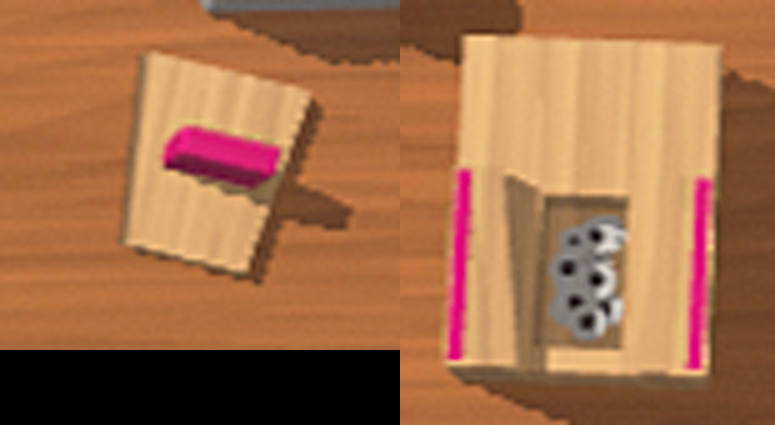

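The crop shows the lid: pale plate, wide end up at the image top (corners ~(468,160) and (502,168)), narrow end down (465,199)-(490,205), magenta bar in the middle. The pale box has its bare ledge up (world +x), and the rails run down the image, so home lies towards world -x. Now I'll measure.

```bash
cat > h.py <<'E'
import cv2,numpy as np
from cell import arm
def ray(n,uv,z,C=None):
    C=C or arm.get_calibration(n);K=C["intrinsics"];E=C["extrinsics"]
    uv=np.atleast_2d(np.array(uv,float)); d=np.c_[uv,np.ones(len(uv))]@np.linalg.inv(K).T@E[:3,:3].T
    t=(z-E[2,3])/d[:,2]; return E[:3,3]+d*t[:,None]
def blobs(mask,amin=20):
    c,_=cv2.findContours(mask.astype(np.uint8),cv2.RETR_EXTERNAL,cv2.CHAIN_APPROX_NONE)
    return [k for k in c if cv2.contourArea(k)>amin]
E
python3 - <<'E'
from h import *
np.set_printoptions(precision=4,suppress=True)
for n in("top","side"):
    a=cv2.imread(f"pics/{n}0.png");h=cv2.cvtColor(a,cv2.COLOR_BGR2HSV)
    m=cv2.inRange(h,(155,150,90),(175,255,255))
    for k in blobs(m,8):
        r=cv2.minAreaRect(k);c=r[0];print(n,"mag",np.round(r[0],1),np.round(r[1],1),cv2.contourArea(k), "z57",ray(n,c,.057)[0][:2],"z44",ray(n,c,.044)[0][:2])
    p=cv2.inRange(h,(12,40,130),(22,135,255))|0
    p=cv2.morphologyEx(p,cv2.MORPH_OPEN,np.ones((3,3)))
    for k in blobs(p,200):
        hull=cv2.convexHull(k);q=cv2.approxPolyDP(hull,3,True)[:,0]
        if len(q)<9: print(n,"pale",cv2.contourArea(k),q.tolist());print(ray(n,q,.01)[:,:2])
E
```

```text
top mag [231.3 331.8] [ 2.8 39.3] 70.5 z57 [0.2    0.3168] z44 [0.1988 0.3192]
top mag [505. 326.] [38. 10.] 362.0 z57 [ 0.2062 -0.3429] z44 [ 0.205  -0.3477]
top mag [184.3 319.2] [ 2.7 39.6] 71.0 z57 [0.2316 0.4316] z44 [0.2307 0.4353]
top mag [287.4 292.1] [38.5  2.8] 71.0 z57 [0.294  0.1798] z44 [0.2938 0.1808]
top mag [335.8 285. ] [38.6  3.2] 80.5 z57 [0.3098 0.0616] z44 [0.3098 0.0613]
top mag [304.3 194.5] [ 2.4 37.1] 53.5 z57 [0.5341 0.1358] z44 [0.5366 0.1363]
top mag [483.8 180.9] [21.9  9. ] 160.5 z57 [ 0.5606 -0.3076] z44 [ 0.5633 -0.312 ]
top mag [256.5 192.5] [ 2.5 37.1] 56.0 z57 [0.5411 0.2545] z44 [0.5437 0.2562]
top mag [131.5 189.5] [37.  3.] 74.0 z57 [0.554  0.5672] z44 [0.5567 0.5724]
top mag [179.4 186.5] [37.1  2.7] 68.0 z57 [0.5595 0.447 ] z44 [0.5623 0.4509]
top pale 1213.0 [[405, 186], [411, 223], [384, 231], [369, 196]]
[[ 0.5607 -0.1218]
 [ 0.4647 -0.1342]
 [ 0.4452 -0.065 ]
 [ 0.5362 -0.0289]]
top pale 845.0 [[468, 161], [501, 168], [489, 204], [465, 198]]
[[ 0.6232 -0.2854]
 [ 0.6034 -0.3689]
 [ 0.5105 -0.3341]
 [ 0.527  -0.2738]]
top pale 3003.0 [[258, 
[... 1070 characters left out ...]
6 0.2032]]
side pale 2711.0 [[587, 237], [602, 238], [623, 294], [639, 365], [639, 389], [622, 384], [583, 246]]
[[-0.2719 -0.0914]
 [-0.309  -0.0936]
 [-0.3159  0.1141]
 [-0.3017  0.3239]
 [-0.2874  0.3857]
 [-0.2577  0.3791]
 [-0.2555 -0.0514]]
side pale 396.0 [[311, 202], [311, 217], [280, 221], [278, 202]]
[[ 0.4665 -0.1259]
 [ 0.4526 -0.056 ]
 [ 0.5326 -0.0239]
 [ 0.5594 -0.1102]]
side pale 1112.0 [[616, 159], [636, 161], [638, 232], [617, 192], [611, 168]]
[[-0.4287 -0.5126]
 [-0.4865 -0.51  ]
 [-0.4059 -0.1356]
 [-0.3924 -0.3215]
 [-0.4025 -0.4547]]
side pale 318.0 [[456, 20], [450, 41], [432, 37], [433, 20]]
[[ 0.0593 -1.7785]
 [ 0.0866 -1.4794]
 [ 0.169  -1.5199]
 [ 0.1715 -1.7626]]
```

Run:
```python
from h import *
np.set_printoptions(precision=4,suppress=True)
for z in (.04,.06,.08,.1,.12): print(z,ray("top",[(483,152),(480,47)],z)[:,:2].tolist(),ray("side",[(246,150)],z)[:,:2])
for n in("top","side"):
    a=cv2.imread(f"pics/{n}0.png");h=cv2.cvtColor(a,cv2.COLOR_BGR2HSV)
    m=cv2.inRange(h,(155,120,80),(175,255,255))
    for k in blobs(m,8):
        c=ray(n,cv2.minAreaRect(k)[0],.057)[0]
        if abs(c[0]-.538)<.01 and abs(c[1]-.195)<.07:
            w=ray(n,k[:,0],.057)[:,:2].astype(np.float32);v=cv2.fitLine(w,2,0,.01,.01).ravel();print(n,c,np.degrees(np.arctan2(v[1],v[0]))%180,np.ptp(w,0))
a=cv2.imread("pics/side0.png");cv2.imwrite("pics/s1.png",cv2.resize(a[80:230,180:340],None,fx=4,fy=4,interpolation=cv2.INTER_CUBIC))
```

```text
0.04 [[0.6379647502426224, -0.31459125123058146], [0.9125772105682839, -0.318832511123147]] [[ 0.7153 -0.3285]]
0.06 [[0.6325355438670318, -0.3077972066560856], [0.9025906589762523, -0.3119680805018558]] [[ 0.7036 -0.2954]]
0.08 [[0.6271063374914411, -0.3010031620815897], [0.8926041073842207, -0.30510364988056465]] [[ 0.692  -0.2623]]
0.1 [[0.6216771311158504, -0.29420911750709383], [0.882617555792189, -0.29823921925927344]] [[ 0.6804 -0.2292]]
0.12 [[0.6162479247402597, -0.2874150729325981], [0.8726310042001574, -0.2913747886379823]] [[ 0.6687 -0.1961]]
top [0.5341 0.135  0.057 ] 176.77455 [0.0928 0.011 ]
top [0.5411 0.2544 0.057 ] 176.99858 [0.093  0.0103]
side [0.5417 0.2542 0.057 ] 176.71947 [0.0909 0.0106]
side [0.5357 0.135  0.057 ] 177.0267 [0.0913 0.0108]
```

View pics/s1.png

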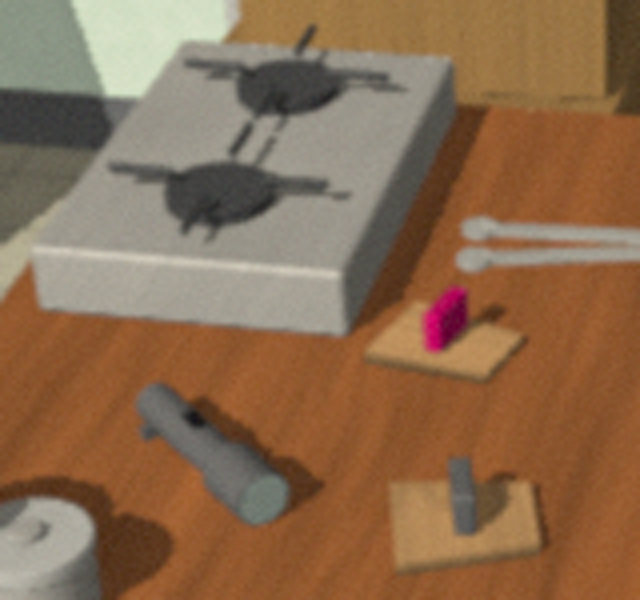

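Run:
```python
from h import *
np.set_printoptions(precision=4,suppress=True)
print(ray("side",[(267,163)],0))
for z in (.03,.04,.05,.06): print(z,ray("top",[(483,152),(480,148)],z)[:,:2].tolist(),ray("side",[(266,148)],z)[:,:2])
```

```text
[[ 0.6492 -0.3267  0.    ]]
0.03 [[0.6406793534304178, -0.3179882735178294], [0.6511704013546862, -0.31087228633246544]] [[ 0.6611 -0.3677]]
0.04 [[0.6379647502426224, -0.31459125123058146], [0.6483694622005374, -0.3075338249854251]] [[ 0.656  -0.3509]]
0.05 [[0.6352501470548272, -0.31119422894333354], [0.6455685230463886, -0.30419536363838473]] [[ 0.6508 -0.3341]]
0.06 [[0.6325355438670318, -0.3077972066560856], [0.6427675838922396, -0.30085690229134426]] [[ 0.6456 -0.3173]]
```

```bash
python3 -m crank '[[0.6,0.063,0.045,0,0.064],[0.6,0.063,0.045,0,0.064],[0.6,0.063,0.045,0,0.064],[0.6,0.063,0.045,0,0.064],[0.6,0.063,0.045,0,0.064],[0.6,0.063,0.045,0,0.064],[0.6,0.063,0.045,0,0.064],[0.6,0.063,0.045,0,0.064]]' 20
python3 -m crank '[[0.6,0.063,0.045,0,0.064],[0.6,0.063,0.045,0,0.064],[0.6,0.063,0.045,0,0.064],[0.6,0.063,0.045,0,0.064],[0.6,0.063,0.045,0,0.064],[0.6,0.063,0.045,0,0.064],[0.6,0.063,0.045,0,0.064],[0.6,0,0,0,0]]'
python3 - <<'E'
from h import *
s=arm.observe();print(s["position"],s["ee_rot"],s["joints"])
cv2.imwrite("pics/w1.png",arm.get_image("wrist")[:,:,::-1])
E
```

```text
clock: 0.82
position: [0.3637, -0.4587, 0.2436]
ee_rot: [-2.893, -1.223, 0.0]
force: [0.5, 0.0, 0.1]
width: 0.605
clock: 1.48
position: [0.5444, -0.3274, 0.2434]
ee_rot: [-2.52, -1.873, -0.007]
force: [0.7, 1.5, 0.1]
width: 0.6
[ 0.54439344 -0.32744271  0.24340464] [-2.52042153 -1.87297434 -0.00732763] [ 0.67074443  0.4757529  -0.31572387  1.52501677  0.1503049   1.1640911
  0.03583971]
```

View pics/w1.png

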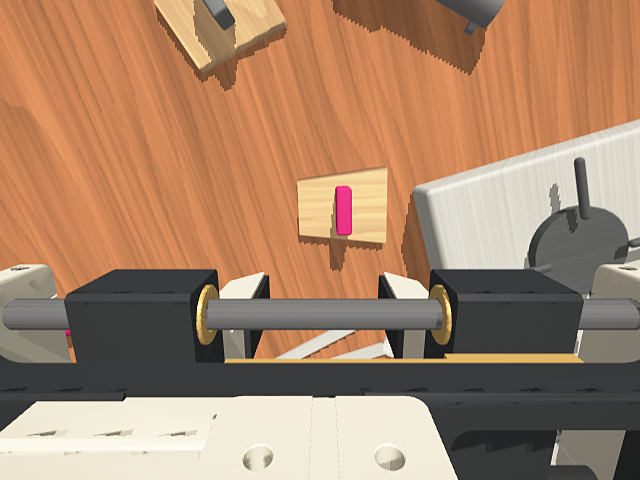

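The wrist view shows the magenta lid at (343,207), bar upright at (344,210), narrow end left, stove edge to the right. I'll measure from here.

```bash
cat > meas.py <<'E'
from h import *
import sys
np.set_printoptions(precision=4,suppress=True)
C=arm.get_calibration("wrist");s=arm.observe()
a=cv2.imread(sys.argv[1]);zb=float(sys.argv[2])
from scipy.spatial.transform import Rotation as R
y=R.from_rotvec(s["ee_rot"]).as_matrix()[:,1];print("tool y deg",np.degrees(np.arctan2(y[1],y[0])), "pos",s["position"])
h=cv2.cvtColor(a,cv2.COLOR_BGR2HSV)
m=cv2.inRange(h,(155,150,90),(175,255,255))
for k in blobs(m,100):
    w=ray("wrist",k[:,0],zb+.044,C)[:,:2].astype(np.float32);r=cv2.minAreaRect(w);b=cv2.boxPoints(r)
    print("grip",r[0],r[1],[np.degrees(np.arctan2(*(b[i+1]-b[i])[::-1])) for i in(0,1)])
p=cv2.morphologyEx(cv2.inRange(h,(12,40,130),(24,140,255)),cv2.MORPH_OPEN,np.ones((3,3)))
for k in blobs(p,1500):
    q=cv2.approxPolyDP(cv2.convexHull(k),5,True)[:,0]
    if len(q)<=6: print("pale",q.tolist());print(ray("wrist",q,zb+.01,C)[:,:2])
E
python3 meas.py pics/w1.png 0
```

```text
tool y deg -17.073568164400896 pos [ 0.5419 -0.3301  0.2432]
grip (0.5656924247741699, -0.32073017954826355) (0.049970660358667374, 0.016316963359713554) [np.float32(-15.932343), np.float32(74.06778)]
pale [[386, 166], [385, 243], [299, 235], [298, 179]]
[[ 0.625  -0.2928]
 [ 0.6021 -0.3769]
 [ 0.5096 -0.3385]
 [ 0.5282 -0.2778]]
pale [[287, 26], [201, 70], [154, 0], [273, 0]]
[[ 0.5645 -0.1319]
 [ 0.4673 -0.1439]
 [ 0.447  -0.0722]
 [ 0.5586 -0.1064]]
```

```bash
python3 - <<'E'
from h import *
cv2.imwrite("pics/w2.png",arm.get_image("wrist")[:,:,::-1])
print(arm.observe()["dq"])
E
python3 meas.py pics/w2.png 0
```

```text
[ 0.03513759 -0.01230577  0.04070655  0.01488644  0.0051416   0.00184813
 -0.00350861]
tool y deg -17.310052682313344 pos [ 0.54   -0.3324  0.2432]
grip (0.5663308501243591, -0.32095739245414734) (0.04976411536335945, 0.016454072669148445) [np.float32(-16.07611), np.float32(73.92391)]
pale [[388, 163], [387, 239], [301, 232], [299, 176]]
[[ 0.6258 -0.2933]
 [ 0.6031 -0.3758]
 [ 0.5106 -0.3383]
 [ 0.5283 -0.2776]]
pale [[287, 20], [202, 67], [155, 0], [277, 0]]
[[ 0.5648 -0.1297]
 [ 0.468  -0.144 ]
 [ 0.4468 -0.0748]
 [ 0.5611 -0.1105]]
```

```bash
python3 -m crank '[[0.6,0.035,0.018,0,0.014],[0.6,0.035,0.017,0,0.014],[0.6,0,0,-0.07,0],[0.6,0,0,-0.07,0],[0.6,0,0,-0.07,0],[0.6,0,0,-0.07,0],[0.6,0,0,0,0],[0.6,0,0,0,0]]'
python3 - <<'E'
from h import *
cv2.imwrite("pics/w3.png",arm.get_image("wrist")[:,:,::-1])
print(arm.observe()["dq"])
E
python3 meas.py pics/w3.png 0
```

```text
clock: 2.25
position: [0.5665, -0.3196, 0.1308]
ee_rot: [-2.503, -1.894, 0.002]
force: [0.4, -0.3, 0.8]
width: 0.599
[ 0.00315335 -0.02891982 -0.00637417 -0.02454327  0.00085351 -0.00037906
  0.00056002]
tool y deg -15.7888865080393 pos [ 0.5677 -0.3201  0.1326]
grip (0.5710588097572327, -0.31746867299079895) (0.05356418341398239, 0.015112822875380516) [np.float32(-15.187694), np.float32(74.812325)]
pale [[390, 186], [388, 272], [377, 289], [269, 277], [266, 201]]
[[ 0.6302 -0.2898]
 [ 0.6126 -0.3587]
 [ 0.6002 -0.371 ]
 [ 0.5154 -0.3358]
 [ 0.5329 -0.2745]]
pale [[203, 0], [170, 26], [129, 45], [92, 2]]
[[ 0.5345 -0.1308]
 [ 0.5065 -0.1394]
 [ 0.4739 -0.1426]
 [ 0.4602 -0.111 ]]
```

View pics/w3.png

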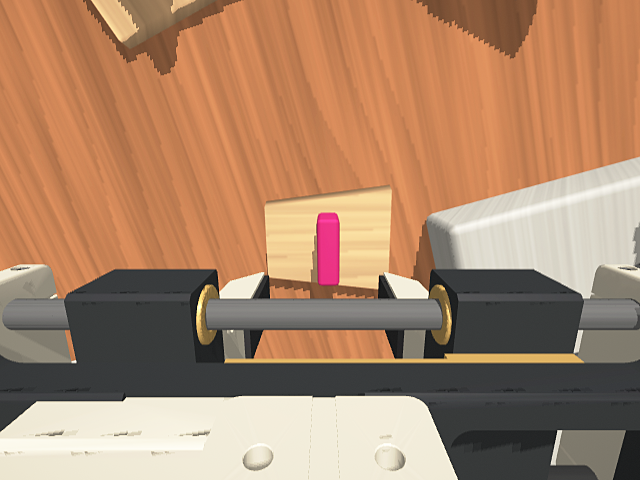

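```bash
python3 -m crank '[[0.6,0.008,0.004,-0.05,0.01],[0.6,0,0,-0.05,0],[0.6,0,0,-0.05,0],[0.6,0,0,-0.05,0],[0.6,0,0,-0.04,0],[0.6,0,0,0,0],[0.6,0,0,0,0],[0.6,0,0,0,0]]'
python3 -m crank '[[0,0,0,0,0],[0,0,0,0,0],[0,0,0,0,0],[0,0,0,0,0],[0,0,0,0,0],[0,0,0,0,0],[0,0,0,0,0],[0,0,0,0,0]]' 20
python3 - <<'E'
from h import *
cv2.imwrite("pics/w4.png",arm.get_image("wrist")[:,:,::-1])
E
python3 meas.py pics/w4.png 0
```

```text
clock: 2.97
position: [0.5719, -0.3189, 0.0381]
ee_rot: [2.493, 1.906, 0.003]
force: [0.7, -0.3, 0.8]
width: 0.597
clock: 3.63
position: [0.5702, -0.3183, 0.0358]
ee_rot: [-2.495, -1.908, 0.0]
force: [-0.8, 0.7, 1.6]
width: 0.176
tool y deg -15.181896941769246 pos [ 0.5703 -0.3183  0.0358]
grip (0.56605064868927, -0.33149829506874084) (0.013991620391607285, 0.015377039089798927) [np.float32(-15.208641), np.float32(74.79148)]
grip (0.5749337673187256, -0.29888173937797546) (0.023161884397268295, 0.01547534205019474) [np.float32(-15.199588), np.float32(74.800705)]
pale [[422, 211], [418, 269], [287, 275], [228, 266], [232, 225], [415, 202]]
[[ 0.6288 -0.2917]
 [ 0.6208 -0.3215]
 [ 0.553  -0.3066]
 [ 0.5244 -0.2936]
 [ 0.5336 -0.2733]
 [ 0.6262 -0.2863]]
```

View pics/w4.png

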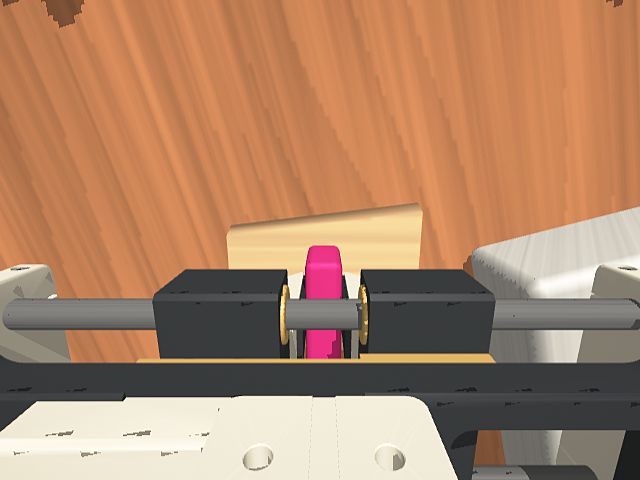

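```bash
python3 -m crank '[[0,0,0,0.04,0],[0,0,0,0.08,0],[0,0,0,0.08,0],[0,0,0,0.08,0],[0,0,0,0.07,0],[0,0.01,0.06,0,0.01],[0,0.01,0.08,0,0.01],[0,0.01,0.08,0,0.01]]' 25
python3 - <<'E'
from h import *
cv2.imwrite("pics/w5.png",arm.get_image("wrist")[:,:,::-1])
E
```

```text
clock: 4.35
position: [0.5822, -0.2303, 0.1762]
ee_rot: [2.466, 1.944, 0.0]
force: [1.3, 1.2, -1.8]
width: 0.168
```

View pics/w5.png

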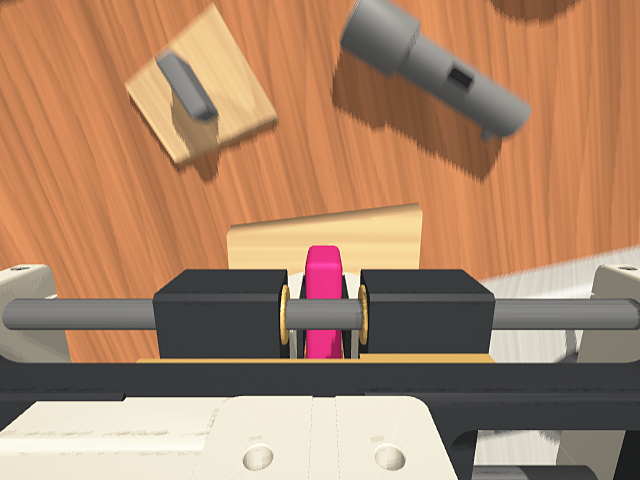

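The lid is held level. Grey lid at (200,100) and torch at (430,70) lie below the carry height. On to the box.

```bash
python3 -m crank '[[0,0.012,0.08,0,0.013],[0,0.012,0.08,0,0.013],[0,0.012,0.08,0,0.013],[0,0.012,0.08,0,0.013],[0,0.012,0.08,0,0.013],[0,0.012,0.08,0,0.013],[0,0.012,0.08,0,0.013],[0,0.012,0.08,0,0.013]]'
python3 -m crank '[[0,0.012,0.08,0,0.013],[0,0.012,0.08,0,0.013],[0,0.012,0.08,0,0.013],[0,0.012,0.08,0,0.013],[0,0.012,0.08,0,0.013],[0,0,0,0,0],[0,0,0,0,0],[0,0,0,0,0]]'
python3 - <<'E'
from h import *
cv2.imwrite("pics/w6.png",arm.get_image("wrist")[:,:,::-1])
a=arm.get_image("top")[:,:,::-1];cv2.imwrite("pics/t6.png",a)
b=arm.get_image("side")[:,:,::-1];cv2.imwrite("pics/s6.png",b)
E
python3 meas.py pics/w6.png 0.14
```

```text
clock: 5.07
position: [0.6206, 0.0271, 0.1755]
ee_rot: [-2.355, -2.079, 0.001]
force: [0.2, -0.5, -1.6]
width: 0.174
clock: 5.73
position: [0.6446, 0.185, 0.1752]
ee_rot: [2.283, 2.157, -0.002]
force: [0.2, -0.6, -1.2]
width: 0.174
tool y deg -3.371278914508027 pos [0.645  0.1837 0.1756]
grip (0.6437182426452637, 0.1703120619058609) (0.013474445790052414, 0.01535946223884821) [np.float32(-3.3941991), np.float32(86.605835)]
grip (0.6457528471946716, 0.20377235114574432) (0.023136427626013756, 0.015391104854643345) [np.float32(-3.386878), np.float32(86.613106)]
grip (0.5949409604072571, 0.25118449330329895) (0.003405718831345439, 0.04931117966771126) [np.float32(-3.3824666), np.float32(86.61674)]
pale [[422, 211], [418, 269], [140, 298], [121, 171], [249, 157], [343, 157]]
[[0.6969 0.2218]
 [0.6952 0.191 ]
 [0.5454 0.1833]
 [0.5491 0.2503]
 [0.6126 0.2532]
 [0.6582 0.2505]]
```

View pics/w6.png

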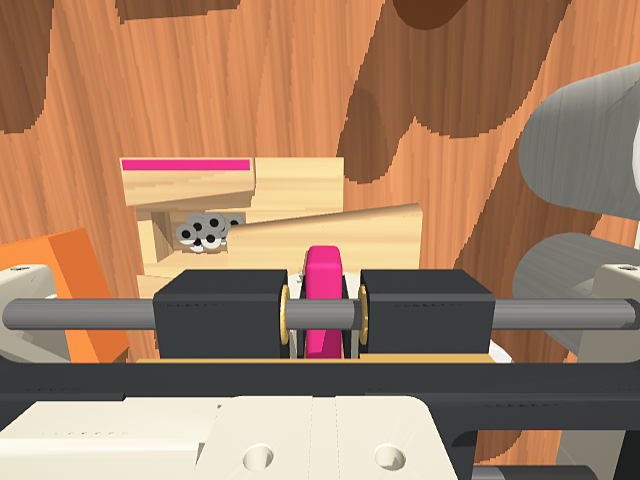

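View pics/s6.png

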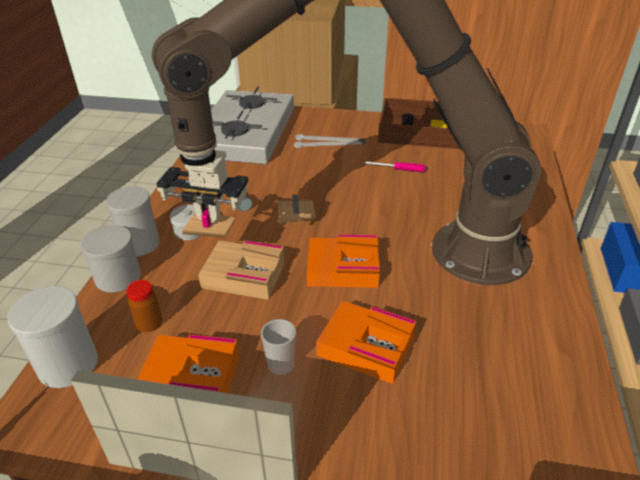

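Run:
```python
from h import *
np.set_printoptions(precision=4,suppress=True)
s=arm.observe();z=s["position"][2]-.0358+.01;print(s["position"],z)
print("lid top corners",ray("wrist",[(422,204),(229,227)],z))
print("stripe outer/in ends",ray("wrist",[(122,159),(122,170),(250,159),(250,169)],.057))
print("box end ledge",ray("wrist",[(343,157)],.045))
```

```text
[0.645  0.1837 0.1756] 0.14976887449493956
lid top corners [[0.6969 0.2253 0.1498]
 [0.5984 0.2193 0.1498]]
stripe outer/in ends [[0.4964 0.2592 0.057 ]
 [0.4947 0.2511 0.057 ]
 [0.5931 0.2535 0.057 ]
 [0.5923 0.2461 0.057 ]]
box end ledge [[0.6642 0.2508 0.045 ]]
```

The lid origin measures (0.6455, 0.187), about -106 mm in the box frame, within 2 mm of the way's axis and 0.3° in yaw. Lowering it.

```bash
python3 -m crank '[[0,0,0.003,-0.05,0],[0,0,0,-0.05,0],[0,0,0,-0.05,0],[0,0,0,-0.05,0],[0,0,0,-0.02,0],[0,0,0,-0.01,0],[0,0,0,0,0],[0,0,0,0,0]]'
python3 -m crank '[[0,0,0,-0.002,0],[0,0,0,-0.002,0],[0,0,0,-0.002,0],[0,0,0,0,0],[0,0,0,0,0],[0,0,0,0,0],[0,0,0,0,0],[0,0,0,0,0]]'
python3 - <<'E'
from h import *
cv2.imwrite("pics/w7.png",arm.get_image("wrist")[:,:,::-1])
b=arm.get_image("side")[:,:,::-1];cv2.imwrite("pics/s7.png",cv2.resize(b[150:310,130:330],None,fx=4,fy=3.75,interpolation=cv2.INTER_CUBIC))
E
```

```text
clock: 6.55
position: [0.6454, 0.1868, 0.0848]
ee_rot: [2.284, 2.157, 0.002]
force: [0.4, 0.5, -0.6]
width: 0.17
clock: 7.22
position: [0.6448, 0.1869, 0.0814]
ee_rot: [2.283, 2.158, 0.0]
force: [-0.3, 0.7, -1.3]
width: 0.17
```

View pics/w7.png

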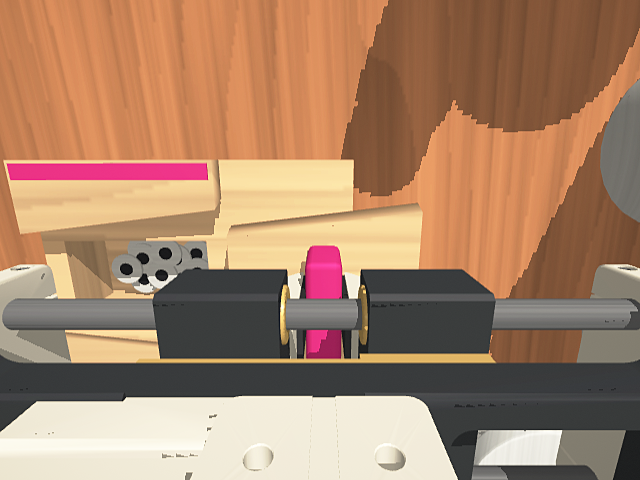

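View pics/s7.png

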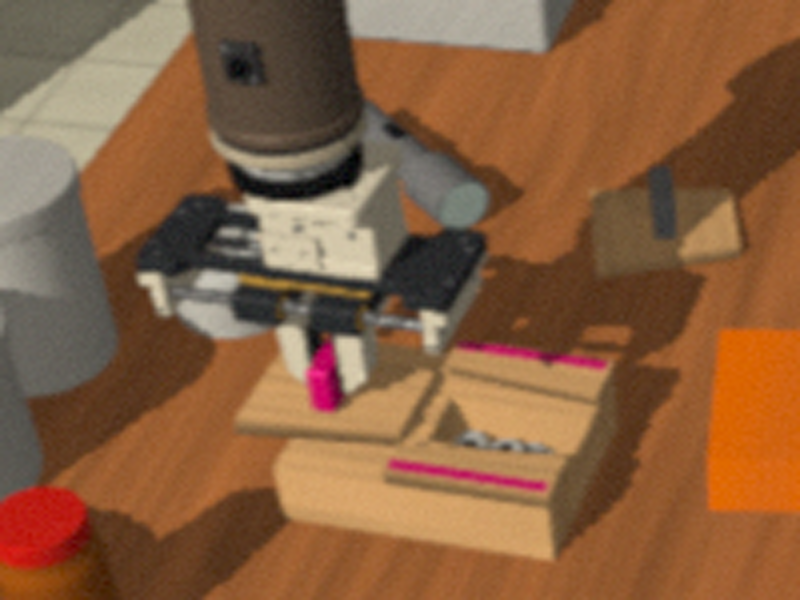

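The lid lies over the ledge, clear of the rails, narrow end to the mouth. The force still shows its weight carried, so lower a little more.

```bash
python3 -m crank '[[0,0,0,-0.003,0],[0,0,0,-0.003,0],[0,0,0,0,0],[0,0,0,0,0],[0,0,0,0,0],[0,0,0,0,0],[0,0,0,0,0],[0,0,0,0,0]]'
```

```text
clock: 7.98
position: [0.6449, 0.187, 0.0807]
ee_rot: [2.283, 2.157, 0.001]
force: [-5.8, -3.1, 14.6]
width: 0.171
```

```bash
python3 -m crank '[[0,0,0,0.002,0],[0,0,0,0.002,0],[0,0,0,0,0],[0,0,0,0,0],[0,0,0,0,0],[0,0,0,0,0],[0,0,0,0,0],[0,0,0,0,0]]' 10
python3 -m crank '[[0,-0.01,0.0005,0,0],[0,-0.02,0.001,0,0],[0,-0.02,0.001,0,0],[0,-0.02,0.001,0,0],[0,-0.02,0.001,0,0],[0,-0.01,0.0005,0,0],[0,0,0,0,0],[0,0,0,0,0]]'
python3 - <<'E'
from h import *
cv2.imwrite("pics/w8.png",arm.get_image("wrist")[:,:,::-1])
b=arm.get_image("side")[:,:,::-1];cv2.imwrite("pics/s8.png",cv2.resize(b[150:310,130:330],None,fx=4,fy=3.75,interpolation=cv2.INTER_CUBIC))
E
```

```text
clock: 8.65
position: [0.6448, 0.187, 0.0807]
ee_rot: [2.283, 2.158, 0.0]
force: [-1.5, -1.8, 5.2]
width: 0.175
clock: 9.32
position: [0.6029, 0.1892, 0.0807]
ee_rot: [-2.281, -2.158, 0.003]
force: [-4.9, -0.7, 9.3]
width: 0.176
```

View pics/w8.png

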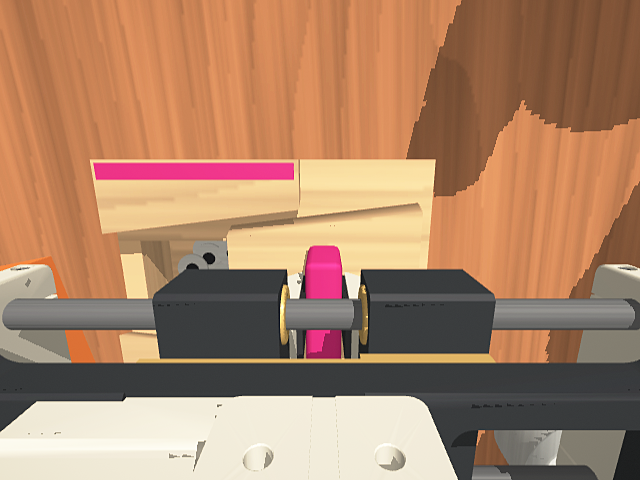

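View pics/s8.png

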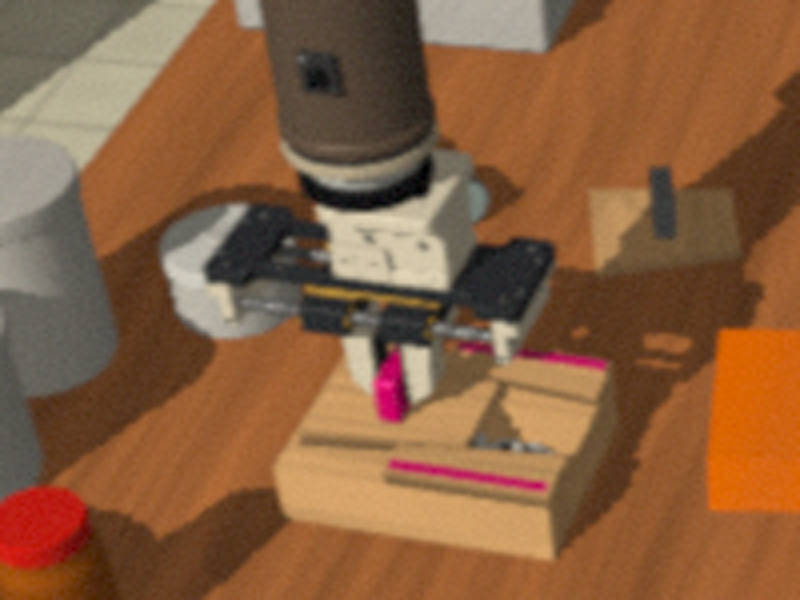

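The lid's nose is in the mouth, aligned. Ease the down-force a bit and carry on.

```bash
python3 -m crank '[[0,0,0,0.0025,0],[0,-0.02,0.001,0,0],[0,-0.02,0.001,0,0],[0,-0.02,0.001,0,0],[0,-0.02,0.001,0,0],[0,-0.02,0.001,0,0],[0,0,0,0,0],[0,0,0,0,0]]'
python3 - <<'E'
from h import *
cv2.imwrite("pics/w9.png",arm.get_image("wrist")[:,:,::-1])
E
```

```text
clock: 10.08
position: [0.5642, 0.191, 0.0817]
ee_rot: [2.283, 2.158, -0.0]
force: [0.3, -0.0, -1.2]
width: 0.174
```

View pics/w9.png

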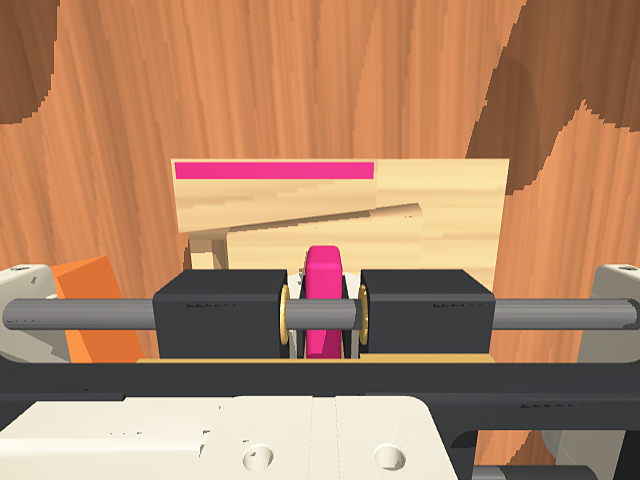

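```bash
python3 -m crank '[[0,0,0,-0.0015,0],[0,-0.01,0.0005,0,0],[0,-0.01,0.0005,0,0],[0,-0.01,0.0005,0,0],[0,-0.01,0.0005,0,0],[0,0,0,0,0],[0,0,0,0,0],[0,0,0,0,0]]'
python3 -m crank '[[0,-0.003,0,0,0],[0,-0.003,0,0,0],[0,-0.003,0,0,0],[0,0,0,0,0],[0,0,0,0,0],[0,0,0,0,0],[0,0,0,0,0],[0,0,0,0,0]]' 15
```

```text
clock: 10.8
position: [0.5485, 0.1929, 0.0813]
ee_rot: [-2.282, -2.158, -0.002]
force: [0.3, 5.0, 0.3]
width: 0.173
clock: 11.47
position: [0.5467, 0.1931, 0.0817]
ee_rot: [2.283, 2.158, 0.006]
force: [5.6, 5.1, -2.1]
width: 0.175
```

It is meeting the way at x=0.5467 with a 5 N sideways load, so one rail is binding. Relieve that in y and look.

```bash
python3 -m crank '[[0,0.003,0.003,0,0],[0,0,0,0,0],[0,0,0,0,0],[0,0,0,0,0],[0.3,0,0,0,0],[0.3,0,0,0,0],[0.3,0,0,0,0],[0.3,0,0,0,0]]' 10
python3 - <<'E'
from h import *
cv2.imwrite("pics/w10.png",arm.get_image("wrist")[:,:,::-1])
b=arm.get_image("side")[:,:,::-1];cv2.imwrite("pics/s10.png",cv2.resize(b[150:310,130:330],None,fx=4,fy=3.75,interpolation=cv2.INTER_CUBIC))
E
```

```text
clock: 12.13
position: [0.5457, 0.1921, 0.0805]
ee_rot: [-2.284, -2.157, 0.003]
force: [-0.0, -0.2, 0.3]
width: 0.298
```

View pics/w10.png

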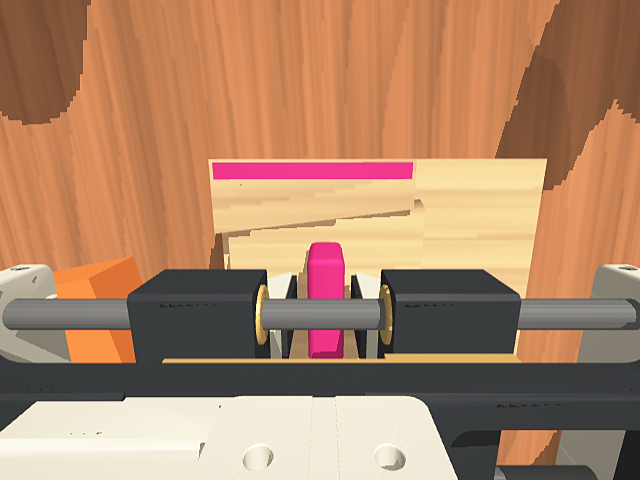

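View pics/s10.png

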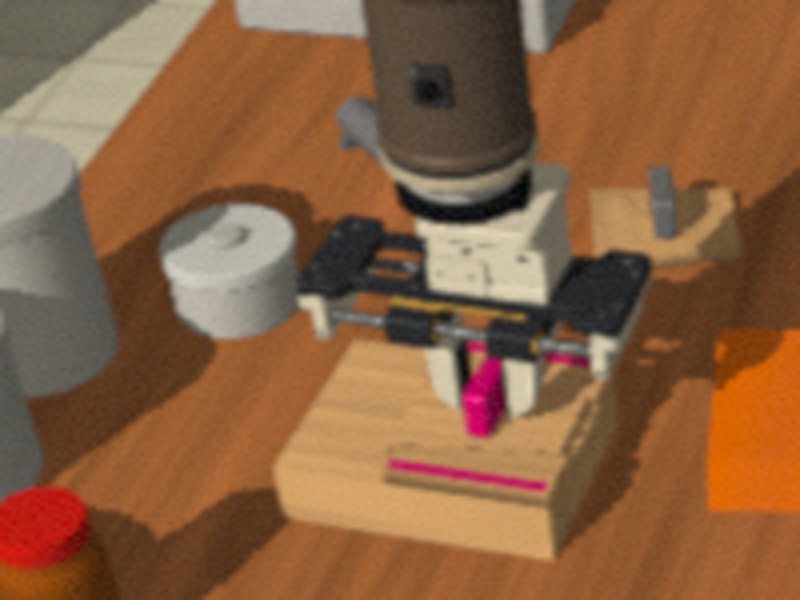

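Lid is released, down on the floor and recentred. Its trailing end (423) stands about 4 mm outside the mouth (415). Now I push with the trailing finger only, jaws slack, so it centres itself.

```bash
python3 -m crank '[[0.3,-0.005,0,0,0],[0.3,-0.005,0.001,0,0],[0.3,-0.005,0,0,0],[0.3,-0.005,0,0,0],[0.3,0,0,0,0],[0.3,0,0,0,0],[0.3,0,0,0,0],[0.3,0,0,0,0]]' 40
python3 -m crank '[[0.3,-0.003,0,0,0],[0.3,-0.003,0,0,0],[0.3,-0.003,0.0005,0,0],[0.3,0,0,0,0],[0.3,0,0,0,0],[0.3,0,0,0,0],[0.3,0,0,0,0],[0.3,0,0,0,0]]'
```

```text
clock: 12.9
position: [0.5382, 0.1932, 0.0809]
ee_rot: [-2.284, -2.158, 0.001]
force: [0.4, 0.4, 0.0]
width: 0.298
clock: 13.57
position: [0.5347, 0.1935, 0.081]
ee_rot: [2.283, 2.158, -0.0]
force: [0.5, 0.1, 1.2]
width: 0.301
```

```bash
python3 -m crank '[[0.3,-0.003,0,0,0],[0.3,-0.003,0,0,0],[0.3,0,0,0,0],[0.3,0,0,0,0],[0.3,0,0,0,0],[0.3,0,0,0,0],[0.3,0,0,0,0],[0.3,0,0,0,0]]'
python3 - <<'E'
from h import *
cv2.imwrite("pics/w11.png",arm.get_image("wrist")[:,:,::-1])
E
```

```text
clock: 14.23
position: [0.5346, 0.1935, 0.0811]
ee_rot: [2.283, 2.155, 0.005]
force: [9.3, 0.6, -5.9]
width: 0.3
```

View pics/w11.png

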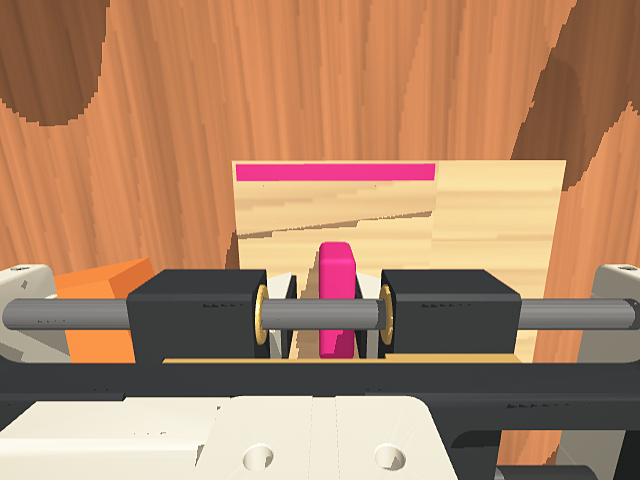

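Ends now flush (lid 433, rail 435), push 9.3 N, stalled. One small extra nudge, then back off, open and lift.

```bash
python3 -m crank '[[0.3,-0.001,0,0,0],[0.3,0,0,0,0],[0.3,0,0,0,0],[0.3,0,0,0,0],[0.3,0,0,0,0],[0.3,0,0,0,0],[0.3,0,0,0,0],[0.3,0,0,0,0]]'
python3 -m crank '[[0.3,0.006,0,0,0],[0.3,0.006,0,0,0],[0.3,0.007,0,0,0],[0.5,0,0,0,0],[0.5,0,0,0,0],[0.5,0,0,0,0],[0.5,0,0,0.03,0],[0.5,0,0,0.06,0]]'
python3 -m crank '[[0.5,0,0,0.08,0],[0.5,0,0,0.08,0],[0.5,0,0,0.08,0],[0.5,0.05,-0.05,0.05,0],[0.5,0.05,-0.05,0,0],[0.5,0,-0.05,0,0],[0.5,0,0,0,0],[0.5,0,0,0,0]]'
python3 - <<'E'
from h import *
for n in("wrist","top","side"):
    b=arm.get_image(n)[:,:,::-1];cv2.imwrite(f"pics/{n}12.png",b)
cv2.imwrite("pics/s12.png",cv2.resize(b[150:310,130:330],None,fx=4,fy=3.75,interpolation=cv2.INTER_CUBIC))
E
python3 meas.py pics/wrist12.png 0.045
```

```text
clock: 14.95
position: [0.5346, 0.1935, 0.0811]
ee_rot: [2.283, 2.155, 0.006]
force: [11.5, 1.1, -8.1]
width: 0.303
clock: 15.62
position: [0.5377, 0.1927, 0.1156]
ee_rot: [-2.282, -2.157, 0.007]
force: [-0.2, -0.9, -0.2]
width: 0.497
clock: 16.28
position: [0.5795, 0.1322, 0.2337]
ee_rot: [2.286, 2.155, -0.0]
force: [-0.7, 0.2, -0.9]
width: 0.496
tool y deg -3.1400844885542947 pos [0.5789 0.1349 0.2334]
grip (0.540468156337738, 0.1439812183380127) (0.0062634302303195, 0.08528707176446915) [np.float32(-3.1509595), np.float32(86.84908)]
grip (0.3335113525390625, 0.18438144028186798) (0.06512939184904099, 0.006861921865493059) [np.float32(-81.68936), np.float32(8.310678)]
grip (0.54115891456604, 0.19652801752090454) (0.04822400584816933, 0.01857074163854122) [np.float32(-3.117024), np.float32(86.88292)]
grip (0.5458481311798096, 0.2509314715862274) (0.005929501727223396, 0.08557796478271484) [np.float32(-3.144833), np.float32(86.8549)]
pale [[407, 93], [400, 232], [228, 225], [219, 104]]
[[0.6597 0.2545]
 [0.6537 0.1282]
 [0.4857 0.1445]
 [0.4915 0.2546]]
```

View pics/s12.png

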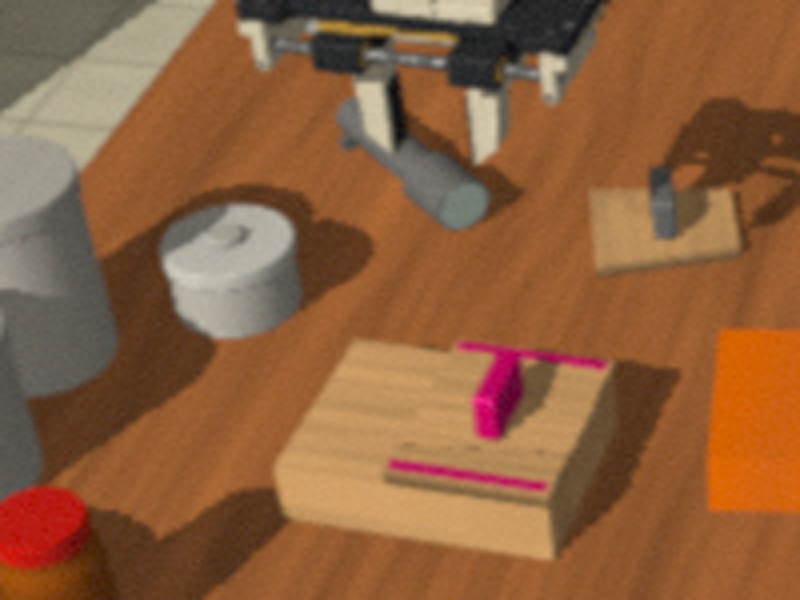

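View pics/wrist12.png

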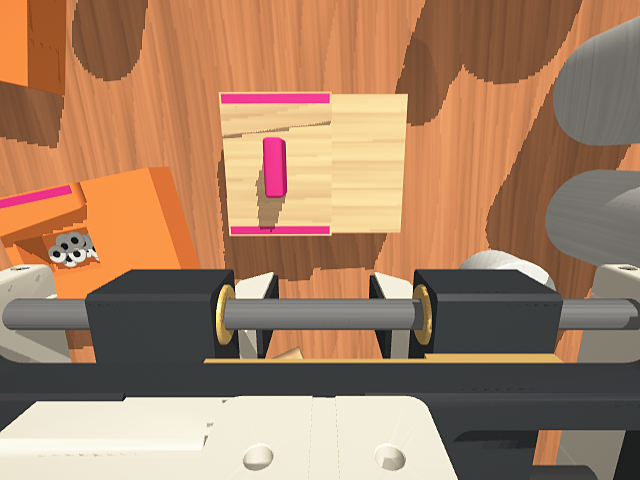

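View pics/top12.png

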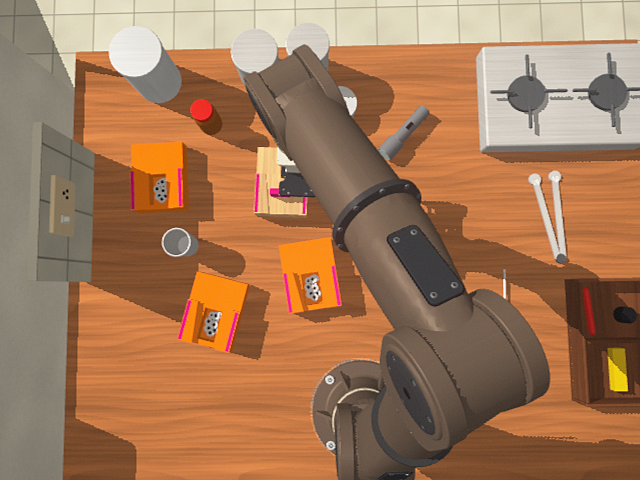

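The lid sits flush, and its trailing edge at (330,125) is in line with the rail ends at 330. The grip measures (0.541, 0.197), against home at (0.538–0.541, 0.193–0.195). In the side view the grey lid lies where it did, and the gripper is clear.

```bash
python3 -c "
from cell import arm
print(arm.sign_off())"
```

```text
the job is handed in; nothing more can be done
None
```

The magenta-gripped lid is wedged home in the pale box, and I handed the job in at about 16.5 s of the 45 s allowed. Sign-off gave no verdict.

**What I did:** I picked the lid up by its grip, laid it on the ledge with its narrow end leading, and slid it in. It first bound against one rail about 5 mm short of home, with a 5 N sideways load. I opened the jaws so it could drop to the floor and centre itself, then pushed it home with one finger. It stalled at 9.3 N, then 11.5 N without moving further, and I let go and backed away.

**Last checks:**
- **Flush:** the trailing end lines up with the rail ends to about 1 mm in the wrist picture.
- **Position:** the grip measured (0.541, 0.197), against home at about (0.538–0.541, 0.193–0.195). My views of home disagree by 2–3 mm, which is within the tolerance.
- **Alignment:** the grip and rails both read about 3.1° in the wrist view, so the lid is in line.
- **Lid height:** I did not measure it after release; the side view shows it lying flat.
- **Grey lid:** it looks unmoved in the side view. In the last top picture the arm hides it, so that view could not confirm it.
- **Gripper:** it was about 15 cm above the lid and touching nothing.

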